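# Open the double-locked counter case

## Robot

A 6-joint arm with a two-finger parallel gripper is mounted at the origin on a cart in front of the work surface, level with it; the furniture and walls round the work are solid. World frame = base frame: x ahead of the robot, y to its left, z up, the work surface at z = 0. Lengths are in m, angles in rad, forces in N, time in s.
With the tool pointing down it reaches from about 0.375 to 0.975 m from the base axis. Payload 3.8 kg.
Tool frame: the origin (TCP) lies at the very end of the fingers, on their centre line; the grasp point (between the pads) lies 19 mm behind it; z points along the fingers, y is the line along which they close (so a half turn about z gives the same grasp; the last joint's range is limited). The gripper opens to 85 mm and grips with 20 to 120 N. Pads are 22 mm wide; open, the fingers measure 114 mm over their backs; the gripper's body (76 mm by 85 mm) begins 54 mm behind the grasp point. The pads swing forward as they close: fully open they stand 13 mm farther back than shut.
Start: joints at [-1.141, 0.264, 1.604, -0, 1.274, -0.037], TCP at [0.304, -0.603, 0.231] pointing down, gripper open.
Joint ranges: [-2.63, 2.63], [-0.94, 2.18], [0.31, 2.57], [-1.31, 4.45], [0, 2.66], [-2.55, 2.55]. Speed limits (rad/s): [2.57, 2.57, 3.14, 3.14, 3.14, 3.14].

## Interface

Orientations are given as [roll, pitch, yaw] about the fixed x, y, z axes, in that order (R = Rz(yaw) Ry(pitch) Rx(roll)).
In Python, from rig import get_obs, grab_frame, camera_info, job_done, trace gives the robot as it stands.
- The arm moves only by the tool play_rows, never from a script. Its argument "commands" is a list that holds one entry, the list of rows, each a list of 6 numbers: the shift along the tool's x, y, z in units of 0.1 m (1.0 is 0.1 m), then the turn, a rotation vector about the tool's x, y, z in units of 90 degrees (1.0 is 90 degrees). A call has 1 to 5 rows; each row shifts and turns the commanded pose from where the row before left it, along the tool's axes as they then stand; what a row does not reach is not made up. A row lasts 1/10 s, in which the tool goes at most 50 mm and 8.59 degrees, less where a joint would pass 70% of its speed; a pose out of reach is approached as far as the arm can. A call with a number of a shift or a turn outside -1 to 1 is refused whole. A call with a gripper value outside its range is refused whole. "jaw" is the opening, from -1 (shut) to 1 (fully open), so that 0 is half open, set as the call begins (left out, the last holds). The fingers move at their own pace and stop on an object; "newtons" is the grip in N (left out, the last holds). Time passes only in rows, so rows that do not move let the fingers close. It gives the time, the measured TCP pose, the force, the opening and the grip force at its end, in the units of the state.
- get_obs(): the state, without advancing time (a new reading comes with each control period).
- grab_frame(name): name is "side" or "top"; returns the picture (480x640x3 uint8, red, green, blue); there is no depth.
- camera_info(name): a dict with "K" (3x3 intrinsics, pixels), "R" (3x3) and "t" (3): a world point X has camera coordinates R X + t. Camera axes: x right, y down, z forward; pixel columns grow to the right and rows downward; lengths in m; the calibration is good to about 2 mm. A picture is of the moment at which its call begins. camera_info takes no time and is no camera call.
- job_done(): hands the job in; it is judged then, once.
Trained networks look in the newest picture that a camera, given by its name, has taken for a name from the list of things; names that differ only in an ending like _2 or _b are one class to them, and where a whole thing is asked for, a point or a joint stands for the part that bears it (a point fixed in the world has none). Each returns a list of dicts, best first, with "conf" (0 to 1); they miss things now and then, are a little off and sometimes report something else, mostly with a low value. They report only what shows in the picture. A call takes as long as a camera call.
- trace(query, camera): "pixels" (480x640 bool, what is visible of it) and "centre" ([column, row] in pixels, amid what is visible of it).
The state is a dict: "time": time; "joints": joint angles; "joint_vel": joint speeds; "tau": joint torques, N m; "tcp_pos": TCP position; "orientation": TCP orientation; "contact_force": force on the tool from outside, world axes, zero at the start; "wrist_torque": the same for the moment, N m; "gripper_width": finger opening in m; "grip_force": force on a finger pad.
Only numpy, scipy, OpenCV 4.12 (cv2) and the standard library are available. Lean on these libraries where they do the work, as an engineer would, in place of code of your own. Each camera call takes 0.05 s, during which the arm holds its last target. There are 200 camera calls.

## Task

Open the wooden counter case so that the paint pans in it can be reached: swing the steel keeper fully out of the way of the bolt, then draw the bolt all the way back, then slide the cover fully open. Leave the keeper, the bolt and the cover open like that, and do not disturb the jar, the eraser and the bottle standing round the case.

Things in the scene. Friction and masses are not known exactly. Their poses are not given: they have to be found in the camera images.
- case: low fixed wooden case, 215 x 200 x 50 mm (x -115 to +100, y -100 to +100); origin on the worktop, +x to its back (away from the robot), +y to its left. Front part (x < -3): flat deck, 50 mm high, with keeper and bolt. Behind it: at -y (right) a compartment under the sliding cover, at +y a fixed roof. The bolt's steel staples at (-9, -25) and (-24, -25) reach 68 mm up, the cover's runners 61 mm
- keeper (a joint): steel swivel keeper on the deck, on a vertical pin; rad. 0 = closed: its 26 mm wide hammer head stands 1.5 mm in front of the bolt's knob and blocks it. Grows clockwise seen from above, up to 1.57 (stop), head clear of the bolt. Stays where it is left, turns with about 0.05 N m. Arm and head lie 57 to 65 mm above the worktop
- keeper_pivot (a point): the keeper's pin, 66 mm above the worktop, at (-74.5, -25) mm in the case's frame
- keeper_peg (a point): centre of the top of the upright round steel peg (10 mm diameter, free from 65 mm up to 100 mm above the worktop) on the keeper's lever, 42 mm from the pin; push it sideways to turn the keeper. With the keeper at 0 it stands 18 mm behind (+x) and 38 mm right (-y) of the pin in the case's frame; at 1.57 it stands 38 mm in front and 18 mm right of it
- bolt (a joint): steel sliding bolt whose rod locks the cover; m. 0 = shut; it grows as the bolt is drawn along the case's -x (to the front), up to 0.022 (stop). It stays where it is left, moves with about 2 N
- bolt_knob (a point): centre of the top of the bolt's upright round knob (a 10 mm post, 13 mm across at its head, free from 65 mm up to 105 mm above the worktop); shut it stands at (-36, -25) mm in the case's frame
- cover (a joint): plywood sliding cover, 94 x 96 x 7 mm, top 57 mm above the worktop; m. 0 = shut; it grows as the cover slides along the case's +y (to the left), up to 0.085 (stop). It stays where it is left, moves with about 2 N. Steel lugs on its front edge, 66 mm high, take the bolt's rod
- cover_grip (a point): centre of the top of the cover's upright wooden grip bar, 60 mm long along the case's x, 10 mm thick along y, from 57 to 82 mm above the worktop; shut it stands at (45, -50) mm in the case's frame
- jar: loose paint jar with white lid, 46 mm diameter, 46 mm high, to the right of the case; origin at the centre of its underside; leave alone
- eraser_block: loose eraser, 23 x 42 x 13 mm, to the right of the case; origin at the centre of its underside; leave alone
- bottle: loose fine-nozzle paint bottle, 42 mm diameter, 117 mm high, behind the case; origin at the centre of its underside; leave alone

How it is judged:
By the outcome, as a careful person would: the job done as asked, in the order asked, and still so for the second after the job is handed in, with the robot touching nothing.
It also fails if it takes over 50 s, if anything falls off the work surface, if the arm or the gripper's body presses on something with over 40 N, if the wrist force passes 120 N, or if a joint passes its speed limit or range.

## Working session

There is one attempt and no reset: what is moved stays moved. The work goes in short steps, Python scripts to look and compute and a tool call to move; the robot and the scene stay as the last step left them, time stands still between calls to the robot, and variables do not carry over. Pictures are saved under pics/ and viewed, at most 10 in all, crops included, and the job is handed in when it is done.

Besides the shell and the picture viewer there is one more tool, called after "Emit:" by a JSON object that holds its "api" and its "payload", one argument or row to a line. play_rows: Moves the arm, as the interface text tells. Its arguments: {"type":"object","properties":{"commands":{"type":"array","items":{"type":"array","items":{"type":"array","items":{"type":"number"}}}},"jaw":{"type":"number"},"newtons":{"type":"number"}},"required":["commands"]}

```bash
mkdir -p pics
python3 - <<'E'
from rig import *
import cv2,numpy as np
o=get_obs();print(o)
for c in("top","side"):
    f=grab_frame(c);cv2.imwrite(f"pics/{c}0.png",f[:,:,::-1])
    ci=camera_info(c);print(c,ci["K"],-np.array(ci["R"]).T@ci["t"],ci["R"])
    for q in("case","keeper_peg","keeper","bolt_knob","cover_grip","cover","jar","eraser_block","bottle"):
        for d in trace(q,c)[:2]:print(q,d["centre"],round(d["conf"],2),d["pixels"].sum())
E
```

```text
{'time': 0.0, 'joints': array([-1.14089023e+00,  2.64778230e-01,  1.60536126e+00,  2.15304608e-05,
        1.27369471e+00, -3.69018559e-02]), 'joint_vel': array([-8.65475220e-06,  9.13734540e-04,  3.82595719e-04, -1.66416955e-03,
       -1.02612266e-03,  7.13751563e-04]), 'tau': array([ 8.73797362e-04, -5.15105367e+01, -3.67317009e+01,  8.52141943e-05,
        1.29033043e-02,  1.11025250e-05]), 'tcp_pos': array([ 0.30347786, -0.60212204,  0.229952  ]), 'orientation': array([-3.13935339e+00, -1.03257425e-04,  4.66801510e-01]), 'contact_force': array([-0.53115156,  0.19403301, -0.12951835]), 'wrist_torque': array([ 0.02215971,  0.03006891, -0.08198206]), 'grip_force': 0.0, 'gripper_width': 0.08525035085907202}
top [[596.91776713   0.         330.71396505]
 [  0.         596.91776713 240.86491531]
 [  0.           0.           1.        ]] [0.48800545 0.06389958 0.93756268] [[ 0.02650371 -0.99924872  0.02827621]
 [-0.99361413 -0.02943653 -0.10892404]
 [ 0.10967456 -0.02520875 -0.99364783]]
case [277.1, 261.6] 0.76 19664
case [231.0, 170.4] 0.46 880
keeper [303.9, 290.5] 0.84 526
keeper 
[... 198 characters left out ...]
k [304.8, 221.9] 0.64 3932
bottle [231.7, 170.0] 0.93 885
side [[622.8412548    0.         326.2557289 ]
 [  0.         622.8412548  236.25657697]
 [  0.           0.           1.        ]] [ 0.50216074 -0.66735424  0.71818241] [[ 0.99495614 -0.09954464  0.01237533]
 [-0.05580756 -0.65182514 -0.7563131 ]
 [ 0.08335347  0.75180772 -0.65409277]]
case [305.1, 245.4] 0.95 13427
keeper_peg [278.8, 244.3] 0.64 446
keeper [276.2, 244.9] 0.9 423
bolt_knob [288.7, 231.3] 0.57 259
cover_grip [346.5, 246.9] 0.9 2446
cover [343.0, 244.3] 0.93 2434
jar [278.1, 316.5] 0.69 1103
jar [375.9, 200.0] 0.46 1101
eraser_block [320.4, 303.4] 0.7 349
bottle [378.3, 201.8] 0.81 1099
bottle [302.0, 245.9] 0.71 13420
```

Run:
```python
import cv2
for c,(x0,y0,x1,y1) in dict(top=(190,140,410,340),side=(200,150,440,345)).items():
    f=cv2.imread(f"pics/{c}0.png")[y0:y1,x0:x1]
    s=3.3
    cv2.imwrite(f"pics/{c}0c.png",cv2.resize(f,None,fx=800/(x1-x0)*.99 if c=="side" else 2.99,fy=800/(x1-x0)*.99*.9 if 0 else (3.3 if c=="side" else 2.99).__float__() if c!="side" else 800/(x1-x0)*.9,interpolation=cv2.INTER_CUBIC) if 0 else cv2.resize(f,None,fx=3,fy=3,interpolation=cv2.INTER_CUBIC))
```

```text
(no output)
```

View pics/top0c.png

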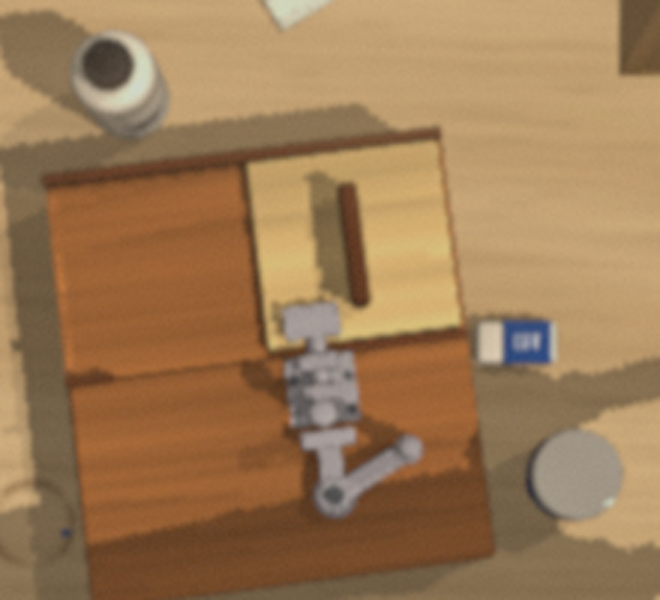

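View pics/side0c.png

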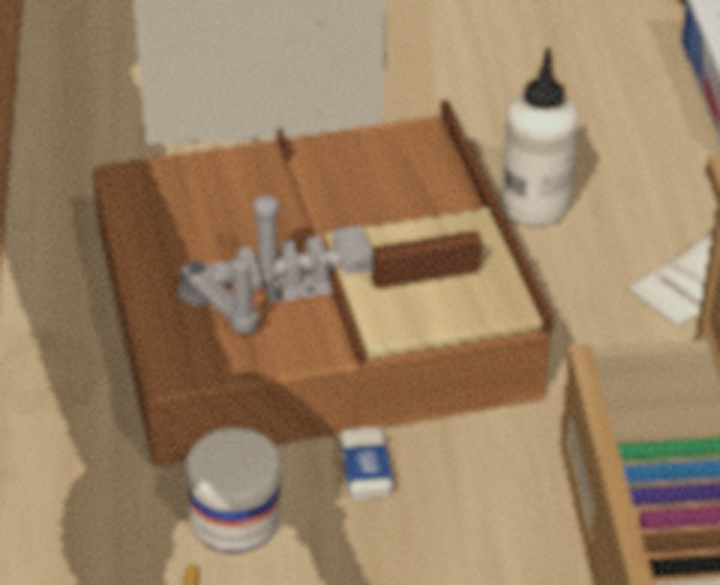

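The top view shows pin, peg, knob and grip bar at full-frame pixels of about (302,305), (327,289), (298,277) and (308,221), with the jar and eraser at right. The side view shows the knob top at about (288,218) and the peg top at about (281,234). I'll fit the case pose to these.

```bash
cat > h.py <<'E'
import numpy as np
from rig import *
CI={c:camera_info(c) for c in("top","side")}
def proj(X,c):
    k=CI[c];p=np.array(k["K"])@(np.array(k["R"])@X+k["t"]);return p[:2]/p[2]
def ray(px,c,z):
    k=CI[c];R=np.array(k["R"]);C=-R.T@k["t"];d=R.T@np.linalg.inv(k["K"])@[*px,1];return C+d*(z-C[2])/d[2]
def w(p,q):
    c,s=np.cos(p[2]),np.sin(p[2]);return np.array([p[0]+c*q[0]-s*q[1],p[1]+s*q[0]+c*q[1],q[2]])
E
python3 - <<'E'
from h import *
from scipy.optimize import least_squares
O=[("top",(301.7,305),(-.0745,-.025,.066)),("top",(326.7,288.7),(-.0565,-.063,.1)),("top",(298,277.3),(-.036,-.025,.105)),
("top",(307.7,221),(.045,-.05,.082)),("top",(354.3,324.3),(-.115,-.1,.05)),
("side",(288.3,217.5),(-.036,-.025,.105)),("side",(281,234),(-.0565,-.063,.1)),("side",(343,235),(.045,-.05,.082)),("side",(265,243.5),(-.0745,-.025,.066)),("side",(250.5,284.5),(-.115,-.1,.05))]
f=lambda p:np.concatenate([proj(w(p,q),c)-u for c,u,q in O])
r=least_squares(f,[.48,.1,0],loss="soft_l1")
print(r.x,f(r.x).reshape(-1,2).round(1))
p=r.x
for n,q in dict(pin=(-.0745,-.025,.066),peg=(-.0565,-.063,.1),knob=(-.036,-.025,.105),grip=(.045,-.05,.082)).items():print(n,w(p,q).round(4))
print("jar",ray((381.2,299.6),"top",.046),"bottle",ray((226,161),"top",.117), ray((362.4,254.3),"top",.013))
E
```

```text
[0.55833665 0.1180801  0.16667962] [[ 0.2  0.3]
 [-0.1 -0.1]
 [-0.4  0.4]
 [ 0.  -0.5]
 [ 1.9  1.2]
 [ 0.7 -0.3]
 [ 0.4  3.3]
 [-0.  -4.8]
 [ 1.  -3.4]
 [-0.9 -0.1]]
pin [0.489  0.0811 0.066 ]
peg [0.5131 0.0466 0.1   ]
knob [0.527  0.0875 0.105 ]
grip [0.611  0.0762 0.082 ]
jar [ 0.50059377 -0.03630999  0.046     ] bottle [0.68643977 0.19233511 0.117     ] [ 0.57047604 -0.00945775  0.013     ]
```

```bash
cat >> h.py <<'E'
def plan(way,start=None):
    """way: list of (x,y,z,yaw,nrows); prints rows in tool units, rounded with carry"""
    o=get_obs();cur=np.array([*o["tcp_pos"],o["orientation"][2]]) if start is None else np.array(start,float);rows=[]
    for x,y,z,a,n in way:
        for i in range(n):
            d=(np.array([x,y,z,a])-cur)/(n-i);c,s=np.cos(cur[3]),np.sin(cur[3])
            m=np.round([(c*d[0]+s*d[1])*10,(s*d[0]-c*d[1])*10,-d[2]*10,-d[3]/(np.pi/2)],2)
            cur=cur+[(c*m[0]+s*m[1])/10,(s*m[0]-c*m[1])/10,-m[2]/10,-m[3]*np.pi/2]
            rows.append([float(m[0]),float(m[1]),float(m[2]),0,0,float(m[3])])
    for i in range(0,len(rows),5):print([[ [round(v,2)+0. for v in r] for r in rows[i:i+5]]])
    print("end",cur.round(4))
P=[0.5583,0.1181,0.1667]
E
python3 -c "
from h import *
plan([(.513,.047,.15,1.394,20)])"
```

```text
[[[0.24, -0.24, 0.04, 0.0, 0.0, -0.03], [0.25, -0.23, 0.04, 0.0, 0.0, -0.03], [0.26, -0.22, 0.04, 0.0, 0.0, -0.03], [0.27, -0.21, 0.04, 0.0, 0.0, -0.03], [0.28, -0.19, 0.04, 0.0, 0.0, -0.03]]]
[[[0.29, -0.18, 0.04, 0.0, 0.0, -0.03], [0.3, -0.17, 0.04, 0.0, 0.0, -0.03], [0.31, -0.15, 0.04, 0.0, 0.0, -0.03], [0.31, -0.14, 0.04, 0.0, 0.0, -0.03], [0.32, -0.12, 0.04, 0.0, 0.0, -0.03]]]
[[[0.32, -0.11, 0.04, 0.0, 0.0, -0.03], [0.33, -0.09, 0.04, 0.0, 0.0, -0.03], [0.33, -0.08, 0.04, 0.0, 0.0, -0.03], [0.34, -0.06, 0.04, 0.0, 0.0, -0.03], [0.34, -0.05, 0.04, 0.0, 0.0, -0.03]]]
[[[0.34, -0.03, 0.04, 0.0, 0.0, -0.03], [0.34, -0.01, 0.04, 0.0, 0.0, -0.03], [0.34, 0.0, 0.04, 0.0, 0.0, -0.03], [0.34, 0.02, 0.05, 0.0, 0.0, -0.03], [0.34, 0.04, 0.04, 0.0, 0.0, -0.02]]]
end [0.5131 0.0469 0.1503 1.3936]
```

Emit:
{"api": "play_rows", "payload": {
  "commands": [
    [[0.24,-0.24,0.04,0,0,-0.03],[0.25,-0.23,0.04,0,0,-0.03],[0.26,-0.22,0.04,0,0,-0.03],[0.27,-0.21,0.04,0,0,-0.03],[0.28,-0.19,0.04,0,0,-0.03]]
  ],
  "jaw": -0.45
}}

```text
time: 1.5
tcp_pos: [0.3562, -0.4397, 0.2112]
orientation: [3.141, -0.0, 0.704]
contact_force: [0.7, 0.3, 0.4]
gripper_width: 0.0239
grip_force: 0.0
```

Emit:
{"api": "play_rows", "payload": {
  "commands": [
    [[0.29,-0.18,0.04,0,0,-0.03],[0.3,-0.17,0.04,0,0,-0.03],[0.31,-0.15,0.04,0,0,-0.03],[0.31,-0.14,0.04,0,0,-0.03],[0.32,-0.12,0.04,0,0,-0.03]]
  ]
}}

```text
time: 2.0
tcp_pos: [0.409, -0.2768, 0.1914]
orientation: [3.141, -0.0, 0.94]
contact_force: [0.2, 0.2, -0.6]
gripper_width: 0.0235
grip_force: 0.0
```

Emit:
{"api": "play_rows", "payload": {
  "commands": [
    [[0.32,-0.11,0.04,0,0,-0.03],[0.33,-0.09,0.04,0,0,-0.03],[0.33,-0.08,0.04,0,0,-0.03],[0.34,-0.06,0.04,0,0,-0.03],[0.34,-0.05,0.04,0,0,-0.03]]
  ]
}}

```text
time: 2.5
tcp_pos: [0.4608, -0.1139, 0.1715]
orientation: [3.141, -0.0, 1.175]
contact_force: [0.2, -1.0, 0.7]
gripper_width: 0.0234
grip_force: 0.0
```

Emit:
{"api": "play_rows", "payload": {
  "commands": [
    [[0.34,-0.03,0.04,0,0,-0.03],[0.34,-0.01,0.04,0,0,-0.03],[0.34,0,0.04,0,0,-0.03],[0.34,0.02,0.05,0,0,-0.03],[0.34,0.04,0.04,0,0,-0.02]]
  ]
}}

```text
time: 3.0
tcp_pos: [0.5134, 0.0483, 0.1503]
orientation: [3.141, -0.0, 1.395]
contact_force: [-0.6, 0.3, -0.2]
gripper_width: 0.0237
grip_force: 0.0
```

Emit:
{"api": "play_rows", "payload": {
  "commands": [
    [[0,0,0,0,0,0],[0,0,0,0,0,0]]
  ]
}}

```text
time: 3.2
tcp_pos: [0.5131, 0.0473, 0.1502]
orientation: [-3.141, 0.001, 1.395]
contact_force: [0.2, -0.7, -0.3]
gripper_width: 0.0236
grip_force: 0.0
```

Run:
```python
from h import *
import cv2
o=get_obs();print(o["time"],o["tcp_pos"],o["orientation"],o["gripper_width"],o["contact_force"])
a,b=grab_frame("top")[140:340,190:410],grab_frame("side")[100:330,200:440]
print(proj(np.array([*o["tcp_pos"]]),"side"),proj(w(P,(-.0565,-.063,.1)),"side"))
cv2.imwrite("pics/s1.png",cv2.resize(b,None,fx=2.6,fy=2.6,interpolation=2)[:,:,::-1])
```

```text
3.2 [0.51306083 0.04732019 0.15021808] [-3.14123911e+00  5.43822550e-04  1.39531652e+00] 0.023639931170810386 [ 0.24683803 -0.6512223  -0.2862796 ]
[280.16049414 210.99792319] [281.36191405 237.28818812]
```

View pics/s1.png

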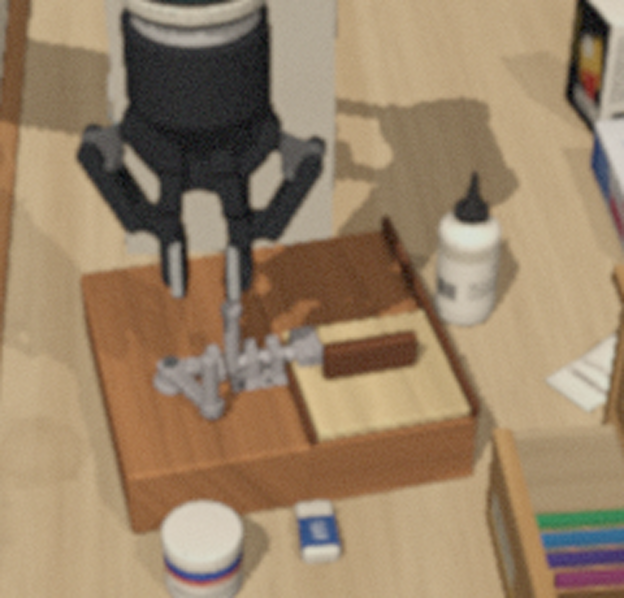

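Run:
```python
from h import *
way=[(.5131,.0466,.072,1.394,5)]
n=np.array([np.cos(np.radians(-199.7)),np.sin(np.radians(-199.7))])
N=15
for i in range(N+1):
    t=np.radians(-64.7-90*i/N);L=.007 if i<N else .013
    q=np.array([-.0745,-.025])+.042*np.array([np.cos(t),np.sin(t)])+L*n
    way.append((*w(P,(*q,.072)),1.394,2 if i==N else 1))
plan(way)
```

```text
[[[0.0, 0.0, 0.16, 0.0, 0.0, 0.0], [0.0, 0.0, 0.16, 0.0, 0.0, 0.0], [0.0, 0.0, 0.15, 0.0, 0.0, 0.0], [0.0, 0.0, 0.16, 0.0, 0.0, 0.0], [0.0, 0.0, 0.15, 0.0, 0.0, 0.0]]]
[[[0.0, -0.07, 0.0, 0.0, 0.0, 0.0], [-0.03, -0.03, 0.0, 0.0, 0.0, 0.0], [-0.02, -0.04, 0.0, 0.0, 0.0, 0.0], [-0.02, -0.04, 0.0, 0.0, 0.0, 0.0], [-0.02, -0.04, 0.0, 0.0, 0.0, 0.0]]]
[[[-0.01, -0.04, 0.0, 0.0, 0.0, 0.0], [-0.01, -0.04, 0.0, 0.0, 0.0, 0.0], [-0.01, -0.05, 0.0, 0.0, 0.0, 0.0], [0.0, -0.04, 0.0, 0.0, 0.0, 0.0], [0.01, -0.04, 0.0, 0.0, 0.0, 0.0]]]
[[[0.01, -0.05, 0.0, 0.0, 0.0, 0.0], [0.01, -0.04, 0.0, 0.0, 0.0, 0.0], [0.02, -0.04, 0.0, 0.0, 0.0, 0.0], [0.02, -0.04, 0.0, 0.0, 0.0, 0.0], [0.02, -0.03, 0.0, 0.0, 0.0, 0.0]]]
[[[0.02, -0.05, 0.0, 0.0, 0.0, 0.0], [0.01, -0.04, 0.0, 0.0, 0.0, 0.0]]]
end [0.4421 0.0589 0.0724 1.393 ]
```

Emit:
{"api": "play_rows", "payload": {
  "commands": [
    [[0,0,0.16,0,0,0],[0,0,0.16,0,0,0],[0,0,0.15,0,0,0],[0,0,0.16,0,0,0],[0,0,0.15,0,0,0]]
  ]
}}

```text
time: 3.8
tcp_pos: [0.513, 0.0454, 0.072]
orientation: [3.141, 0.0, 1.391]
contact_force: [0.1, -0.5, 0.2]
gripper_width: 0.0232
grip_force: 0.0
```

Emit:
{"api": "play_rows", "payload": {
  "commands": [
    [[0,-0.07,0,0,0,0],[-0.03,-0.03,0,0,0,0],[-0.02,-0.04,0,0,0,0],[-0.02,-0.04,0,0,0,0],[-0.02,-0.04,0,0,0,0]]
  ]
}}

```text
time: 4.3
tcp_pos: [0.492, 0.041, 0.074]
orientation: [3.136, -0.0, 1.394]
contact_force: [7.0, -2.1, -2.3]
gripper_width: 0.0235
grip_force: 3.8
```

Emit:
{"api": "play_rows", "payload": {
  "commands": [
    [[-0.01,-0.04,0,0,0,0],[-0.01,-0.04,0,0,0,0],[-0.01,-0.05,0,0,0,0]]
  ]
}}

```text
time: 4.6
tcp_pos: [0.4774, 0.041, 0.0736]
orientation: [3.139, -0.0, 1.393]
contact_force: [2.4, -1.9, 2.0]
gripper_width: 0.0236
grip_force: 1.0
```

Run:
```python
from h import *
import cv2
a,b=grab_frame("top")[140:340,190:410],grab_frame("side")[150:330,200:440]
im=np.hstack([cv2.resize(a[100:,60:],(400,250),interpolation=2),cv2.resize(b[20:145],(400,250),interpolation=2)]) if 0 else cv2.resize(b,None,fx=3.2,fy=3.2,interpolation=2)
cv2.imwrite("pics/s2.png",im[:,:,::-1])
```

```text
(no output)
```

View pics/s2.png

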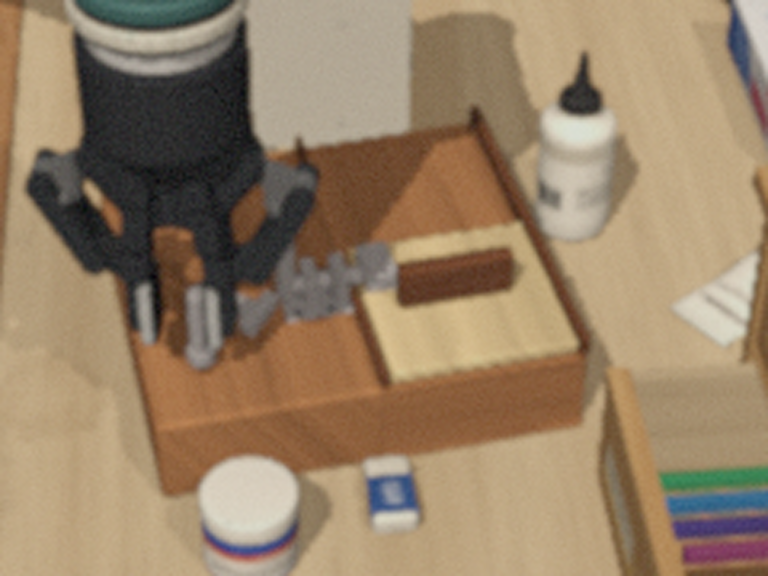

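The view shows the peg between the fingers at about (200,325), the lever turning and the head swinging away from the knob. I'll keep going.

Emit:
{"api": "play_rows", "payload": {
  "commands": [
    [[0,-0.04,0,0,0,0],[0.01,-0.04,0,0,0,0],[0.01,-0.05,0,0,0,0],[0.01,-0.04,0,0,0,0],[0.02,-0.04,0,0,0,0]]
  ]
}}

```text
time: 5.2
tcp_pos: [0.4561, 0.0501, 0.0721]
orientation: [-3.141, 0.0, 1.394]
contact_force: [1.3, -1.5, -0.1]
gripper_width: 0.0233
grip_force: 0.7
```

Emit:
{"api": "play_rows", "payload": {
  "commands": [
    [[0.02,-0.04,0,0,0,0],[0.02,-0.03,0,0,0,0],[0.02,-0.05,0,0,0,0],[0.01,-0.04,0,0,0,0],[0,0,0,0,0,0]]
  ]
}}

```text
time: 5.7
tcp_pos: [0.446, 0.0594, 0.073]
orientation: [3.132, -0.001, 1.394]
contact_force: [12.2, -3.2, -9.6]
gripper_width: 0.0237
grip_force: 6.6
```

Emit:
{"api": "play_rows", "payload": {
  "commands": [
    [[0,0.05,0,0,0,0],[0,0.05,0,0,0,0],[0,0,-0.2,0,0,0],[0,0,-0.4,0,0,0],[0,0,-0.4,0,0,0]]
  ]
}}

```text
time: 6.2
tcp_pos: [0.4502, 0.058, 0.172]
orientation: [-3.137, 0.001, 1.394]
contact_force: [0.5, 0.7, 0.8]
gripper_width: 0.0231
grip_force: 0.0
```

Run:
```python
from h import *
import cv2
b=grab_frame("side")[180:300,220:380]
print(get_obs()["tcp_pos"])
for th in(-140,-154.7):
  t=np.radians(th);q=np.array([-.0745,-.025])+.042*np.array([np.cos(t),np.sin(t)])
  print(th,*[((proj(w(P,(*q,z)),"side")-[220,180])*5).round() for z in(.065,.1)])
cv2.imwrite("pics/s3.png",cv2.resize(b,None,fx=5,fy=5,interpolation=2)[:,:,::-1])
plan([(.524,.087,.16,P[2]+np.pi/2,5),(.526,.0875,.08,P[2]+np.pi/2,4)])
```

```text
[0.45544175 0.05837476 0.1801672 ]
-140 [144. 376.] [136. 290.]
-154.7 [121. 360.] [112. 275.]
[[[0.08, 0.12, 0.04, 0.0, 0.0, -0.04], [0.07, 0.13, 0.04, 0.0, 0.0, -0.04], [0.07, 0.14, 0.04, 0.0, 0.0, -0.05], [0.05, 0.14, 0.04, 0.0, 0.0, -0.04], [0.05, 0.14, 0.04, 0.0, 0.0, -0.05]]]
[[[0.0, 0.0, 0.2, 0.0, 0.0, 0.0], [0.0, 0.01, 0.2, 0.0, 0.0, 0.0], [0.0, 0.0, 0.2, 0.0, 0.0, 0.0], [0.0, 0.01, 0.2, 0.0, 0.0, 0.0]]]
end [0.526  0.0878 0.0802 1.7392]
```

View pics/s3.png

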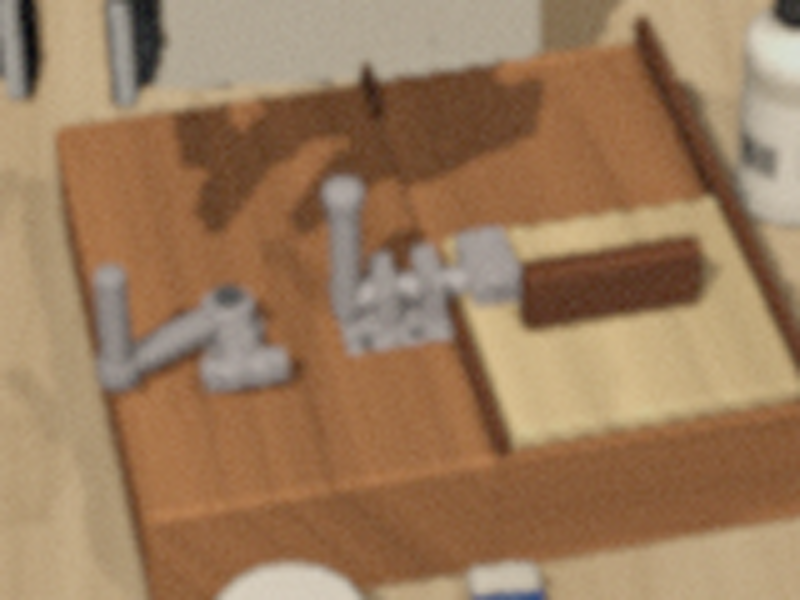

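The peg's top is at (110,272) and its base at (120,375), matching the prediction for 1.57, so the keeper is fully open. The knob at (343,190) is free.

Emit:
{"api": "play_rows", "payload": {
  "commands": [
    [[0.08,0.12,0.04,0,0,-0.04],[0.07,0.13,0.04,0,0,-0.04],[0.07,0.14,0.04,0,0,-0.05],[0.05,0.14,0.04,0,0,-0.04],[0.05,0.14,0.04,0,0,-0.05]]
  ]
}}

```text
time: 6.75
tcp_pos: [0.5206, 0.0873, 0.1515]
orientation: [-3.14, -0.0, 1.742]
contact_force: [-0.2, -0.2, -0.2]
gripper_width: 0.0233
grip_force: 0.0
```

Emit:
{"api": "play_rows", "payload": {
  "commands": [
    [[0,0,0.2,0,0,0],[0,0.01,0.2,0,0,0],[0,0,0.2,0,0,0],[0,0.01,0.2,0,0,0],[0,0,0,0,0,0]]
  ]
}}

```text
time: 7.25
tcp_pos: [0.5209, 0.0873, 0.0697]
orientation: [-3.137, -0.001, 1.739]
contact_force: [0.4, -0.0, 0.2]
gripper_width: 0.0235
grip_force: 0.4
```

Emit:
{"api": "play_rows", "payload": {
  "commands": [
    [[0,-0.05,0,0,0,0],[0,-0.05,0,0,0,0],[0,-0.05,0,0,0,0],[0,-0.05,0,0,0,0],[0,-0.04,0,0,0,0]]
  ]
}}

```text
time: 7.75
tcp_pos: [0.499, 0.0833, 0.0731]
orientation: [3.14, -0.0, 1.739]
contact_force: [2.9, 2.7, 0.4]
gripper_width: 0.0235
grip_force: 2.6
```

Emit:
{"api": "play_rows", "payload": {
  "commands": [
    [[0,-0.03,-0.03,0,0,0],[0,-0.03,0,0,0,0],[0,0,0,0,0,0]]
  ]
}}

```text
time: 8.05
tcp_pos: [0.4982, 0.083, 0.0766]
orientation: [3.129, 0.0, 1.739]
contact_force: [16.1, 4.1, -11.9]
gripper_width: 0.0236
grip_force: 8.1
```

Emit:
{"api": "play_rows", "payload": {
  "commands": [
    [[0,0.06,0,0,0,0],[0,0.06,0,0,0,0],[0,0,-0.2,0,0,0],[0,0,-0.4,0,0,0],[0,0,-0.3,0,0,0]]
  ]
}}

```text
time: 8.55
tcp_pos: [0.5041, 0.084, 0.1664]
orientation: [-3.14, 0.0, 1.739]
contact_force: [0.4, 0.6, -0.1]
gripper_width: 0.0233
grip_force: 0.0
```

Emit:
{"api": "play_rows", "payload": {
  "commands": [
    [[0,0,0,0,0,0],[0,0,0,0,0,0]]
  ]
}}

```text
time: 8.75
tcp_pos: [0.505, 0.0841, 0.166]
orientation: [3.141, 0.0, 1.739]
contact_force: [-0.1, 0.5, -0.4]
gripper_width: 0.0237
grip_force: 0.0
```

Run:
```python
from h import *
import cv2
b=grab_frame("side")[180:300,220:380]
print(get_obs()["tcp_pos"])
for x in(-.036,-.058):print(x,((proj(w(P,(x,-.025,.105)),"side")-[220,180])*5).round())
cv2.imwrite("pics/s4.png",cv2.resize(b,None,fx=5,fy=5,interpolation=2)[:,:,::-1])
plan([(.611,.0762,.15,P[2],14),(.611,.0762,.066,P[2],4)])
```

```text
[0.50401156 0.08402143 0.1646396 ]
-0.036 [345. 186.]
-0.058 [276. 197.]
[[[-0.02, 0.07, 0.01, 0.0, 0.0, 0.07], [-0.01, 0.08, 0.01, 0.0, 0.0, 0.07], [0.0, 0.08, 0.01, 0.0, 0.0, 0.07], [0.01, 0.08, 0.01, 0.0, 0.0, 0.07], [0.01, 0.07, 0.01, 0.0, 0.0, 0.07]]]
[[[0.02, 0.07, 0.01, 0.0, 0.0, 0.07], [0.03, 0.07, 0.01, 0.0, 0.0, 0.07], [0.04, 0.07, 0.01, 0.0, 0.0, 0.07], [0.05, 0.06, 0.01, 0.0, 0.0, 0.07], [0.05, 0.06, 0.01, 0.0, 0.0, 0.07]]]
[[[0.06, 0.05, 0.01, 0.0, 0.0, 0.08], [0.06, 0.04, 0.01, 0.0, 0.0, 0.07], [0.07, 0.03, 0.01, 0.0, 0.0, 0.08], [0.07, 0.03, 0.02, 0.0, 0.0, 0.07], [0.0, 0.0, 0.21, 0.0, 0.0, 0.0]]]
[[[0.0, 0.0, 0.21, 0.0, 0.0, 0.0], [0.0, 0.0, 0.21, 0.0, 0.0, 0.0], [0.0, 0.0, 0.21, 0.0, 0.0, 0.0]]]
end [0.6109 0.0759 0.0656 0.1683]
```

View pics/s4.png

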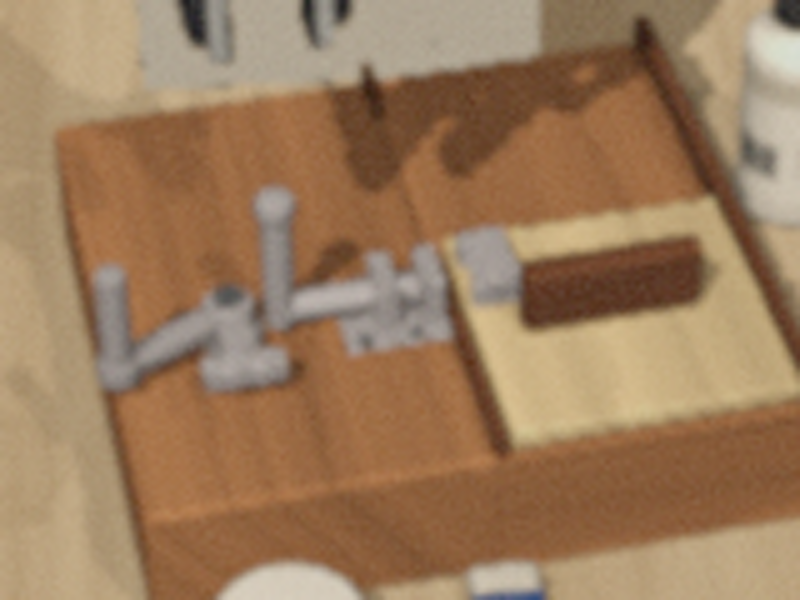

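The knob's top at (274,199) matches the fully drawn prediction of (276,197), and the keeper hasn't moved. Next is the cover.

Emit:
{"api": "play_rows", "payload": {
  "commands": [
    [[-0.02,0.07,0.01,0,0,0.07],[-0.01,0.08,0.01,0,0,0.07],[0,0.08,0.01,0,0,0.07],[0.01,0.08,0.01,0,0,0.07],[0.01,0.07,0.01,0,0,0.07]]
  ]
}}

```text
time: 9.3
tcp_pos: [0.5417, 0.081, 0.1577]
orientation: [-3.137, 0.002, 1.185]
contact_force: [-0.6, -0.0, 0.1]
gripper_width: 0.0235
grip_force: 0.0
```

Emit:
{"api": "play_rows", "payload": {
  "commands": [
    [[0.02,0.07,0.01,0,0,0.07],[0.03,0.07,0.01,0,0,0.07],[0.04,0.07,0.01,0,0,0.07],[0.05,0.06,0.01,0,0,0.07],[0.05,0.06,0.01,0,0,0.07]]
  ]
}}

```text
time: 9.8
tcp_pos: [0.58, 0.0779, 0.1525]
orientation: [-3.139, 0.004, 0.635]
contact_force: [0.1, 0.5, 0.8]
gripper_width: 0.0237
grip_force: 0.0
```

Emit:
{"api": "play_rows", "payload": {
  "commands": [
    [[0.06,0.05,0.01,0,0,0.08],[0.06,0.04,0.01,0,0,0.07],[0.07,0.03,0.01,0,0,0.08],[0.07,0.03,0.02,0,0,0.07],[0,0,0,0,0,0]]
  ]
}}

```text
time: 10.3
tcp_pos: [0.6107, 0.0758, 0.1475]
orientation: [-3.141, 0.005, 0.168]
contact_force: [-0.7, -0.0, 0.1]
gripper_width: 0.0232
grip_force: 0.0
```

Emit:
{"api": "play_rows", "payload": {
  "commands": [
    [[0,0,0,0,0,0]]
  ]
}}

```text
time: 10.4
tcp_pos: [0.6104, 0.076, 0.1483]
orientation: [-3.141, 0.004, 0.171]
contact_force: [0.1, -0.6, 0.5]
gripper_width: 0.0236
grip_force: 0.0
```

Emit:
{"api": "play_rows", "payload": {
  "commands": [
    [[0,0,0.21,0,0,0],[0,0,0.21,0,0,0],[0,0,0.21,0,0,0],[0,0,0.19,0,0,0],[0,0,0,0,0,0]]
  ]
}}

```text
time: 10.9
tcp_pos: [0.608, 0.0759, 0.0644]
orientation: [-3.141, 0.008, 0.17]
contact_force: [-0.4, -1.4, 0.3]
gripper_width: 0.0236
grip_force: 0.0
```

Emit:
{"api": "play_rows", "payload": {
  "commands": [
    [[0,-0.06,0,0,0,0],[0,-0.06,0,0,0,0],[0,-0.06,0,0,0,0],[0,-0.06,0,0,0,0],[0,-0.06,0,0,0,0]]
  ]
}}

```text
time: 11.4
tcp_pos: [0.6075, 0.1062, 0.0693]
orientation: [3.141, -0.002, 0.169]
contact_force: [0.2, -1.9, 1.4]
gripper_width: 0.0238
grip_force: 1.2
```

Emit:
{"api": "play_rows", "payload": {
  "commands": [
    [[0,-0.08,0,0,0,0],[0,-0.08,0,0,0,0],[0,-0.08,0,0,0,0],[0,-0.08,0,0,0,0],[0,-0.08,0,0,0,0]]
  ]
}}

```text
time: 11.9
tcp_pos: [0.6005, 0.146, 0.0685]
orientation: [3.142, -0.001, 0.169]
contact_force: [2.1, -1.8, 1.4]
gripper_width: 0.0236
grip_force: 1.3
```

Emit:
{"api": "play_rows", "payload": {
  "commands": [
    [[0,-0.07,0,0,0,0],[0,-0.07,0,0,0,0],[0,-0.06,0,0,0,0],[0,-0.06,0,0,0,0],[0,0,0,0,0,0]]
  ]
}}

```text
time: 12.4
tcp_pos: [0.5964, 0.1676, 0.0681]
orientation: [3.135, 0.0, 0.17]
contact_force: [3.9, -13.8, 1.5]
gripper_width: 0.0237
grip_force: 7.2
```

Emit:
{"api": "play_rows", "payload": {
  "commands": [
    [[0,0.06,0,0,0,0],[0,0.05,0,0,0,0],[0,0,-0.2,0,0,0],[0,0,-0.4,0,0,0],[0,0,-0.5,0,0,0]]
  ]
}}

```text
time: 12.9
tcp_pos: [0.5946, 0.16, 0.1759]
orientation: [-3.141, 0.008, 0.168]
contact_force: [1.1, -0.6, -0.8]
gripper_width: 0.0233
grip_force: 0.0
```

Emit:
{"api": "play_rows", "payload": {
  "commands": [
    [[0,0,-0.5,0,0,0],[0,0,-0.3,0,0,0],[0,0,0,0,0,0],[0,0,0,0,0,0]]
  ]
}}

```text
time: 13.3
tcp_pos: [0.5975, 0.1605, 0.2589]
orientation: [-3.141, -0.001, 0.169]
contact_force: [-0.1, 0.5, -0.4]
gripper_width: 0.0233
grip_force: 0.0
```

Run:
```python
from h import *
import cv2
b=grab_frame("side")[150:345,200:440]
print(get_obs()["tcp_pos"],get_obs()["contact_force"])
for q in((-.058,-.025,.105),(-.1125,-.043,.1),(.015,.035,.082),(.075,.035,.082)):print(q,((proj(w(P,q),"side")-[200,150])*3).round())
for n in("jar","eraser_block","bottle"):print(n,trace(n,"side")[0]["centre"])
cv2.imwrite("pics/s5.png",cv2.resize(b,None,fx=3,fy=3,interpolation=2)[:,:,::-1])
```

```text
[0.59661624 0.16020426 0.25698254] [ 0.23486871 -0.42196561 -0.4326635 ]
(-0.058, -0.025, 0.105) [225. 208.]
(-0.1125, -0.043, 0.1) [127. 255.]
(0.015, 0.035, 0.082) [334. 154.]
(0.075, 0.035, 0.082) [437. 137.]
jar [277.2, 315.9]
eraser_block [320.9, 304.9]
bottle [380.8, 199.7]
```

View pics/s5.png

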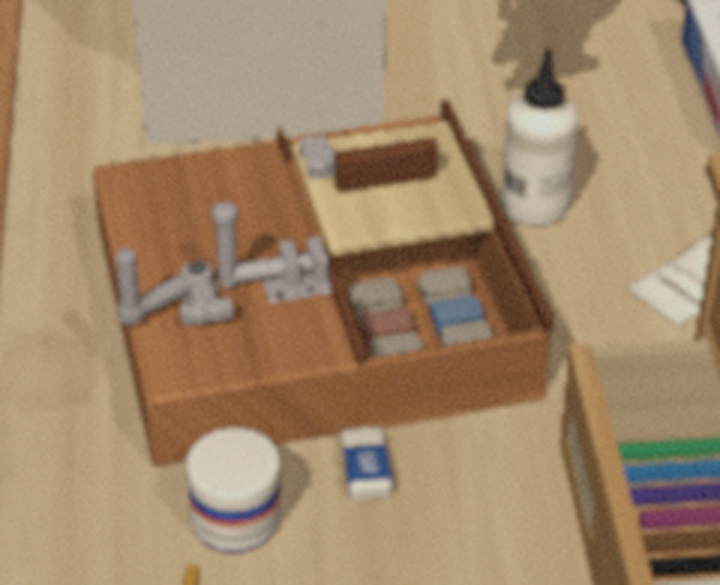

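In the last view the cover's grip bar runs from (335,153) to (437,143), as predicted for fully open, and the pans are exposed. The knob at (224,211) and peg at (127,256) match their open positions. The jar, eraser and bottle haven't moved.

```bash
python3 -c "
from rig import *
print(job_done())"
```

```text
the job is handed in; nothing more can be done
None
```

The case is open and the job is handed in: I swung the keeper fully out, drew the bolt back and slid the cover open, in that order, and the jar, eraser and bottle were not moved.

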